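# Book a display module into its tote with the hand scanner

### The arm

A 7-joint arm with a two-finger parallel gripper is mounted at the origin on the work surface. World frame = base frame: x ahead of the robot, y to its left, z up, the work surface at z = 0. Lengths are in m, angles in rad, forces in N, time in s.
With the tool pointing down it reaches from about 0.4 to 0.875 m from the base axis. Payload 19.3 kg.
Tool frame: the origin (TCP) lies where the fingers leave the gripper's body, on its centre line; the fingertips stand bot.tip_reach ahead of it and the grasp point (between the pads) lies 54 mm ahead of it (bot.tip_reach is the distance from the TCP to the fingertips, in m); z points along the fingers, y is the line along which they close (so a half turn about z gives the same grasp; the last joint's range is limited). The gripper opens to 85 mm and grips with 20 to 120 N. Pads are 22 mm wide; open, the fingers measure 114 mm over their backs; the gripper's body (76 mm by 85 mm) begins 54 mm behind the grasp point. The pads swing forward as they close: fully open they stand 13 mm farther back than shut.
Start: joints at [-1.242, 0.521, -0.036, 1.599, 0.021, 1.021, -0.113], TCP at [0.243, 0.576, 0.304] pointing down, gripper open.
Joint ranges: [-2.91, 2.91], [-0.3, 2.13], [-1.5, 1.42], [0.17, 2.43], [-1.26, 4.41], [0.16, 1.93], [-2.52, 2.52]. Speed limits (rad/s): [1.89, 1.89, 2.39, 2.39, 3.01, 3.01, 3.01].

### API

Orientations are given as [roll, pitch, yaw] about the fixed x, y, z axes, in that order (R = Rz(yaw) Ry(pitch) Rx(roll)).
In Python, from workcell import bot gives the robot as it stands. The module is installed in compiled form; this text tells all that it offers.
- The arm moves only by the shell command python3 -m jog 'ROWS' [FORCE]. ROWS is JSON, a list that holds one entry, the list of rows, each a list of 7 numbers: the shift along the tool's x, y, z in mm, then the turn, a rotation vector about the tool's x, y, z in rad, then the opening, from 0 (shut) to 1 (fully open). In form: [[[tx, ty, tz, wx, wy, wz, fingers], ...]]. A call has 1 to 5 rows; each row shifts and turns the commanded pose from where the row before left it, along the tool's axes as they then stand; what a row does not reach is not made up. A row lasts 1/10 s, in which the tool goes at most 50 mm and 8.59 degrees, less where a joint would pass 70% of its speed; a pose out of reach is approached as far as the arm can. A call is refused whole if a number of a shift passes 50 or a number of a turn 0.15, either way. A call with a gripper value outside its range is refused whole. The fingers move at their own pace and stop on an object; FORCE is the grip in N (left out, the last holds). Time passes only in rows, so rows that do not move let the fingers close. It gives the time, the measured TCP pose, the force, the opening and the grip force at its end, in the units of the state.
- bot.observe(): the state, without advancing time (a new reading comes with each control period).
- bot.grab_frame(name): name is "scene" or "top" or "wrist"; returns a dict with "img" (480x640x3 uint8, red, green, blue), "intrinsics" (3x3 intrinsics, pixels), "R" (3x3) and "t" (3): a world point X has camera coordinates R X + t; the wrist camera has in their place "tool_from_camera" (4x4, takes a point from camera to tool coordinates, whose origin is the TCP and whose axes are the flange's). Camera axes: x right, y down, z forward; pixel columns grow to the right and rows downward; lengths in m; the calibration is good to about 2 mm. The wrist camera is an equidistant fisheye: a pixel r from the principal point sees the ray r / f radians off the axis. A picture is of the moment at which its call begins: read the wrist's pose just before it. There is no depth.
- bot.job_done(): hands the job in; it is judged then, once.
Trained networks look in a picture, given as the dict that the camera call returned (one of the last four; its "shot" number tells which), for a name from the list of things; names that differ only in an ending like _2 or _b are one class to them, and where a whole thing is asked for, a point or a joint stands for the part that bears it (a point fixed in the world has none). Each returns a list of dicts, best first, with "conf" (0 to 1); they miss things now and then, are a little off and sometimes report something else, mostly with a low value. They report only what shows in the picture. A call takes as long as a camera call. They do not tell look-alikes from the thing itself.
- bot.trace(query, picture): "region" (480x640 bool, what is visible of it).
- bot.spot_point(query, picture): "xyz" ([x, y, z] in m, in world coordinates, good to about 4 mm: a listed point, or the origin of a listed thing).
The state is a dict: "clock": time; "qpos": joint angles; "qd": joint speeds; "joint_efforts": joint torques, N m; "position": TCP position; "tool_rot": TCP orientation; "force": force on the tool from outside, world axes, zero at the start; "moment": the same for the moment, N m; "grip_width": finger opening in m; "finger_force": force on a finger pad.
Only numpy, scipy, OpenCV 4.12 (cv2) and the standard library are available. Lean on these libraries where they do the work, as an engineer would, in place of code of your own. Each camera call takes 0.05 s, during which the arm holds its last target. There are 200 camera calls.

### The job

Turn the orange selector on the scanner terminal to the green mark and let go of it; then take the hand scanner from its stand and scan first the yellow-edged label on the tilted stand and after that the label on the blue tote, each time pointing the scanner squarely at the middle of the label with its window about 9 cm away and holding it still for a good second. Finally set the scanner back nose down in its stand without dropping it; leave the selector on green and do not knock the other things about.

Things in the scene. Friction and masses are not known exactly. Their poses are not given: they have to be found in the camera images.
- mode (a joint): orange selector knob on top of the scanner terminal. Value in rad: 0 at the first mark, growing as the knob turns clockwise seen from above; four click positions at 0, 0.7, 1.4 (the green mark) and 2.1, stops at both ends. It starts at or near the first or second. A spring detent (about 0.05 N m at most, plus 0.015 N m friction) pulls it into the nearest click; a knob let go within about 0.2 rad of a click settles there
- mode_grip (a point): on the selector knob's axis, 31 mm above the knob's underside and 7 mm below its top; turns with the knob (z up). The grip is an upright bar 40 mm long along this point's x, 14 mm thick along its y and 32 mm tall (top 38 mm above the knob's underside, which is 51 mm above the table). A disc of radius 21 mm, 8 mm thick lies under the bar. The white pointer stripe is on the bar's -x half
- green_mark (a point): centre of the green dot (11 mm across) on the terminal's dark top panel, 46 mm above the table and 43 mm from the knob's axis; the other three marks are smaller white dots on the same circle. The white terminal box is 120 x 120 x 45 mm, centred under the knob; it is fixed
- scanner_mid (a point): centre, half-way up, of the barrel of the hand scanner (200 g nominal). The barrel is a light grey block 46 (x) x 36 (y) x 120 (z) mm standing nose down in its stand; z points from nose to tail, so up at the start. A dark pistol handle, 26 mm wide and 30 mm thick, sticks out 110 mm from the barrel's axis towards -x, its middle 18 mm above this point at the barrel (between 3 and 36 mm above it overall). The flat sides facing +-y are clear to grip over the whole upper part
- scanner: the same hand scanner; origin at the centre of the nose's face (the window), axes as scanner_mid
- scan_window (a point): the red scan window at the centre of the scanner's nose, 60 mm below scanner_mid along -z; the scanner looks along its -z
- scan_spot (a point): the point 90 mm straight ahead of the scan window (150 mm from scanner_mid along -z): the scanner's best reading distance
- cradle_seat (a point): centre of the floor of the scanner's stand, 12 mm above the table: the nose rests here with the scanner upright. A grey rim 18 mm high (up to 30 mm above the table) leaves an opening 56 (x) x 48 (y) mm, in line with this point's axes; the black foot is 110 x 100 x 12 mm; fixed. The scanner starts seated, with its axes in line with the stand's
- unit_label (a point): centre of the face of the yellow-edged code label (white paper 50 x 40 mm) in the middle of the module clipped on one of the two tilted aluminium stands. z is the label's outward normal, 36 deg from vertical, leaning to the stand's front (towards the robot side); y runs level, x up the slope. Label about 79 mm above the table; stand about 150 x 170 mm, up to about 125 mm tall behind; fixed
- other_stand: the other tilted stand, same size and shape, whose module has a plain white label without yellow edge, not to be scanned; origin on the table under its centre; fixed. Two more modules lying flat near the table's far edge (fixed) also carry plain white labels, not to be scanned
- tote_label (a point): centre of the white code label (50 x 40 mm) on the sloping white holder on the front of the blue tote. z is its outward normal, 42 deg from vertical, leaning to the tote's front; y level, x up the slope. Label 80 mm above the table; the tote behind it is 240 x 220 x 110 mm, its front wall 30 mm beyond the label; fixed
- spray: bystander: white spray bottle, 70 mm across, 195 mm tall; origin at its underside
- dish: bystander: small steel screw dish, 60 mm across, 18 mm tall; origin at its underside
- flux: bystander: small black bottle, 28 mm across, 70 mm tall; origin at its underside
- driver: bystander: grey and teal electric screwdriver lying on the table, 220 mm long, 37 mm thick, along its x; origin at its underside
- wrench: bystander: steel wrench lying flat, 130 mm long; origin at its underside
There are look-alikes about, which are no part of the job. What is shaped like the scanner but brown is not meant. What is shaped like the part that bears cradle_seat but pink is not meant.

How it is judged:
On the way, in this order (a step that is already met when the one before it is completed fails the run):
1. the selector rests at the green mark (within 0.17 rad), let go (value of joint mode between 1.23 and 1.57 rad and velocity of joint mode between -0.1 and 0.1 rad/s and contact force between the fingers and mode below 0.2 N), for 0.2 s.
2. the scanner is lifted out of its stand (40 mm clear) in the fingers (z of scan_window in the frame of cradle_seat above 0.04 m and contact force between the fingers and scanner above 0.5 N), for 0.1 s.
3. held scanner aimed at the yellow-edged label, still 0.8 s: point 90 mm ahead of window within 18 mm of its middle along and across, 30 mm in depth; square to 0.25 rad; under 0.03 m/s, 0.2 rad/s (x of scan_spot in the frame of unit_label between -0.018 and 0.018 m and y of scan_spot in the frame of unit_label between -0.018 and 0.018 m and z of scan_spot in the frame of unit_label between -0.03 and 0.03 m and z of scan_window in the frame of unit_label above 0.04 m and angle between the z axis of scan_window and the z axis of unit_label, either way round below 0.25 rad and linear speed of scanner below 0.03 m/s and angular speed of scanner below 0.2 rad/s and contact force between the fingers and scanner above 0.5 N), for 0.8 s.
4. the same at the tote's label, for 0.8 s (x of scan_spot in the frame of tote_label between -0.018 and 0.018 m and y of scan_spot in the frame of tote_label between -0.018 and 0.018 m and z of scan_spot in the frame of tote_label between -0.03 and 0.03 m and z of scan_window in the frame of tote_label above 0.04 m and angle between the z axis of scan_window and the z axis of tote_label, either way round below 0.25 rad and linear speed of scanner below 0.03 m/s and angular speed of scanner below 0.2 rad/s and contact force between the fingers and scanner above 0.5 N), for 0.8 s.
At the end, for the whole second after the job is handed in: The scanner stands nose down in its stand (nose within 15 mm of the seat's centre, upright within 0.1 rad, at rest, let go) and the selector is at the green mark within 0.17 rad, let go (value of joint mode between 1.23 and 1.57 rad and horizontal distance between scan_window and cradle_seat below 0.015 m and distance between scan_window and cradle_seat below 0.016 m and angle between scanner_mid's own z axis and vertical below 0.1 rad and linear speed of scanner below 0.02 m/s and angular speed of scanner below 0.2 rad/s and contact force between the fingers and scanner below 0.2 N and contact force between the fingers and mode below 0.2 N); the robot touches nothing.
It fails at once if the scanner falls (moves faster than 0.5 m/s out of the fingers) (contact force between the fingers and scanner below 0.05 N and linear speed of scanner above 0.5 m/s).
It fails at once if a bystander is moved more than 30 mm (distance of any of spray, dish, flux, driver, wrench from where it was at the start of the episode above 0.03 m).
It also fails if it takes over 72 s, if anything falls off the work surface, if the arm or the gripper's body presses on something with over 40 N, if the wrist force passes 120 N, or if a joint passes its speed limit or range.

## Working session

There is one attempt and no reset: what is moved stays moved. The work goes in short steps, Python scripts to look and compute and a shell command to move; the robot and the scene stay as the last step left them, time stands still between calls to the robot, and variables do not carry over. Pictures are saved under pics/ and viewed, at most 10 in all, crops included, and the job is handed in when it is done.

```bash
mkdir -p pics; python3 - <<'E'
from workcell import bot
import cv2,numpy as np
s=bot.observe();print({k:np.round(v,3).tolist() for k,v in s.items()},bot.tip_reach)
for c in("scene","top"):
    p=bot.grab_frame(c);cv2.imwrite(f"pics/{c}.png",p["img"][:,:,::-1])
    print(c,np.round(p["intrinsics"],1).tolist(),np.round(p["R"],3).tolist(),np.round(p["t"],3).tolist())
    for q in "mode_grip green_mark scanner_mid scan_window cradle_seat unit_label other_stand tote_label spray dish flux driver wrench".split():
        print(q,[(np.round(d["xyz"],3).tolist(),round(d["conf"],2)) for d in bot.spot_point(q,p)])
E
```

```text
{'clock': 0.0, 'qpos': [-1.242, 0.522, -0.036, 1.6, 0.021, 1.021, -0.113], 'qd': [0.001, -0.001, 0.0, -0.001, 0.001, -0.0, 0.001], 'joint_efforts': [-0.0, -92.712, 1.979, -36.992, 0.018, 0.009, 0.0], 'position': [0.243, 0.576, 0.303], 'tool_rot': [-3.14, 0.0, 2.743], 'force': [-0.18, 0.349, -0.338], 'moment': [-0.0, 0.03, -0.021], 'finger_force': 0.0, 'grip_width': 0.086} 0.0726
scene [[527.1, 0.0, 313.1], [0.0, 527.1, 233.8], [0.0, 0.0, 1.0]] [[-0.598, 0.801, 0.009], [0.673, 0.509, -0.536], [-0.434, -0.315, -0.844]] [0.311, -0.255, 1.366]
mode_grip [([0.482, -0.322, 0.084], 0.84)]
green_mark [([0.517, -0.352, 0.044], 0.72), ([0.529, 0.249, -0.0], 0.32)]
scanner_mid [([0.438, -0.036, 0.072], 0.64), ([0.308, 0.108, 0.058], 0.61), ([0.302, -0.228, 0.064], 0.56)]
scan_window [([0.438, -0.036, 0.01], 0.88), ([0.312, 0.106, 0.001], 0.86), ([0.297, -0.223, -0.003], 0.55)]
cradle_seat [([0.224, -0.357, 0.012], 0.87), ([0.437, -0.042, 0.014], 0.79), ([0.437, -0.044, 0.014], 0.25), ([0.672, -0.414, -0.001], 0.23)]
unit_label [([0.686, 0.052, 0.076], 0.8), ([0.439, -0.038, 0.012], 0.23), ([0.5
[... 751 characters left out ...]
, ([0.515, -0.351, 0.045], 0.28)]
scan_window [([0.437, -0.038, 0.017], 0.97), ([0.311, 0.108, 0.0], 0.94), ([0.297, -0.228, 0.006], 0.86), ([0.437, -0.038, 0.011], 0.73)]
cradle_seat [([0.438, -0.038, 0.014], 0.84), ([0.223, -0.357, 0.009], 0.82)]
unit_label [([0.686, 0.045, 0.079], 0.98)]
other_stand [([0.668, -0.154, 0.002], 0.83)]
tote_label [([0.593, 0.4, 0.084], 0.72), ([0.514, -0.351, 0.048], 0.58), ([0.438, -0.039, 0.012], 0.51)]
spray [([0.668, -0.412, 0.004], 0.79)]
dish [([0.527, 0.246, -0.002], 0.8), ([0.435, -0.039, 0.072], 0.21)]
flux [([0.419, 0.243, -0.002], 0.61)]
driver [([0.401, 0.375, -0.001], 0.91), ([0.482, -0.322, 0.085], 0.32)]
wrench [([0.501, -0.504, -0.002], 0.76)]
```

View pics/scene.png

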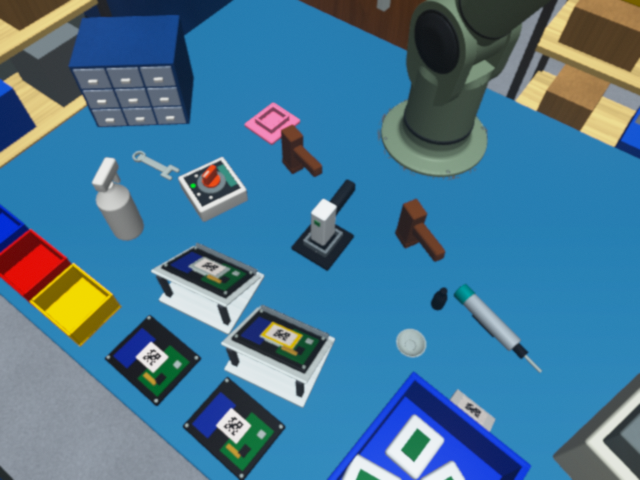

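View pics/top.png

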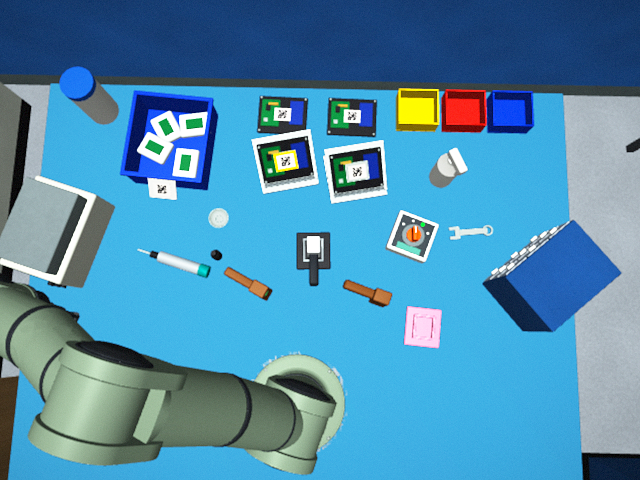

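The scanner terminal is at about top (413,235) with an orange knob. The real light-grey scanner is at (313,246), with its handle towards the robot, and the yellow-edged label is at (286,160). The tote label is at (162,188), and the brown and pink look-alikes stand apart. Next I look closely at the knob.

```bash
cat > h.py <<'E'
from workcell import bot
import numpy as np, cv2
from scipy.spatial.transform import Rotation as Ro
def cur():
    s=bot.observe(); return np.array(s["position"]),Ro.from_euler("xyz",s["tool_rot"]),s
def plan(pos,R):
    "shift (tool mm, at present orientation) and turn (tool rotvec, rad) to target"
    p,r,s=cur()
    d=r.inv().apply(np.array(pos)-p)*1e3; w=(r.inv()*R).as_rotvec()
    print("t",s["clock"],"shift",d.round(1),"n>=",round(np.linalg.norm(d)/50,1),"turn",w.round(3),"n>=",round(np.linalg.norm(w)/.15,1),"q",np.round(s["qpos"],2), "post-turn axes shift",R.inv().apply(np.array(pos)-p).round(4)*1e3)
def down(yaw): return Ro.from_euler("xyz",[np.pi,0,yaw])
E
python3 - <<'E'
import cv2,numpy as np
a=cv2.imread("pics/top.png")[205:270,380:445];b=cv2.imread("pics/scene.png")[150:225,170:255]
f=lambda i:cv2.resize(i,(400,400),interpolation=cv2.INTER_CUBIC)
cv2.imwrite("pics/knob.png",np.hstack([f(a),f(b)]))
from h import *
plan([.5,.3,.303],down(1.6)); plan([.481,-.321,.25],down(.3))
E
```

```text
t 1.4 shift [-344.2 -154.3    0.9] n>= 7.5 turn [-0.     0.     1.143] n>= 7.6 q [-1.24  0.52 -0.04  1.6   0.02  1.02 -0.11] post-turn axes shift [-283.3  249.1    0.8]
t 1.4 shift [-567.9 -733.9   54. ] n>= 18.6 turn [-0.     0.     2.443] n>= 16.3 q [-1.24  0.52 -0.04  1.6   0.02  1.02 -0.11] post-turn axes shift [-37.4 927.3  53.8]
```

View pics/knob.png

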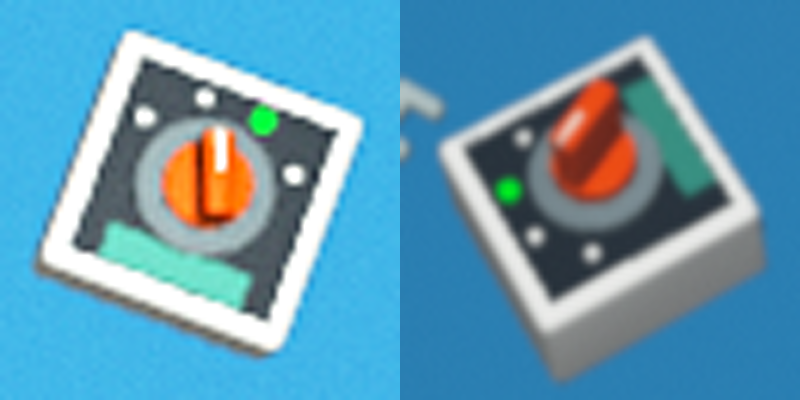

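The pointer aims nearly straight up in the picture, at the second mark (205,97), so the value is about 0.7. The green dot is the next one clockwise.

```bash

python3 -m jog '[[[0,0,0,0,0,0.143,1],[0,0,0,0,0,0.143,1],[0,0,0,0,0,0.143,1],[0,0,0,0,0,0.143,1]]]' >/dev/null
python3 -m jog '[[[0,0,0,0,0,0.143,1],[0,0,0,0,0,0.143,1],[0,0,0,0,0,0.143,1],[0,0,0,0,0,0.143,1]]]' >/dev/null
python3 -m jog '[[[-35.4,31.1,0,0,0,0,1],[-35.4,31.1,0,0,0,0,1],[-35.4,31.1,0,0,0,0,1],[-35.4,31.1,0,0,0,0,1]]]' >/dev/null
python3 -m jog '[[[-35.4,31.1,0,0,0,0,1],[-35.4,31.1,0,0,0,0,1],[-35.4,31.1,0,0,0,0,1],[-35.4,31.1,0,0,0,0,1],[0,0,0,0,0,0,1]]]'
python3 - <<'E'
from h import *
plan([.481,-.321,.25],down(0))
E
```

```text
clock: 3.1
position: [0.5033, 0.2941, 0.3043]
tool_rot: [3.139, 0.002, 1.591]
force: [0.1, 0.8, 0.1]
grip_width: 0.0854
finger_force: 0.0
t 3.1 shift [-614.4  -34.7   55.3] n>= 12.4 turn [ 0.003 -0.     1.591] n>= 10.6 q [-0.85  0.47  0.31  1.73 -0.16  0.97 -0.46] post-turn axes shift [-22.3 615.1  54.3]
```

```bash

python3 -m jog '[[[-44,-2.5,4,0,0,0,1],[-44,-2.5,4,0,0,0,1],[-44,-2.5,4,0,0,0,1],[-44,-2.5,4,0,0,0,1],[-44,-2.5,4,0,0,0,1]]]' >/dev/null
python3 -m jog '[[[-44,-2.5,4,0,0,0,1],[-44,-2.5,4,0,0,0,1],[-44,-2.5,4,0,0,0,1],[-44,-2.5,4,0,0,0,1],[-44,-2.5,4,0,0,0,1]]]' >/dev/null
python3 -m jog '[[[-44,-2.5,4,0,0,0,1],[-44,-2.5,4,0,0,0,1],[-44,-2.5,4,0,0,0,1],[-44,-2.5,4,0,0,0,1]]]'
python3 -m jog '[[[0,0,0,0,0,0.145,1],[0,0,0,0,0,0.145,1],[0,0,0,0,0,0.145,1],[0,0,0,0,0,0.145,1],[0,0,0,0,0,0.145,1]]]' >/dev/null
python3 -m jog '[[[0,0,0,0,0,0.145,1],[0,0,0,0,0,0.145,1],[0,0,0,0,0,0.145,1],[0,0,0,0,0,0.145,1],[0,0,0,0,0,0.145,1]]]' >/dev/null
python3 -m jog '[[[0,0,0,0,0,0.14,1],[0,0,0,0,0,0,1]]]'
python3 - <<'E'
from h import *
plan([.481,-.321,.14],down(0))
p=bot.grab_frame("wrist");cv2.imwrite("pics/w1.png",p["img"][:,:,::-1])
for q in("mode_grip","green_mark"): print([(np.round(d["xyz"],4),round(d["conf"],2)) for d in bot.spot_point(q,p)])
E
```

```text
clock: 4.5
position: [0.4814, -0.3186, 0.2478]
tool_rot: [3.141, -0.0, 1.599]
force: [-0.4, -0.2, 0.6]
grip_width: 0.0856
finger_force: 0.0
clock: 5.7
position: [0.4818, -0.3166, 0.2477]
tool_rot: [3.141, 0.001, 0.007]
force: [-0.2, 0.5, -0.6]
grip_width: 0.0853
finger_force: 0.0
t 5.7 shift [ -0.7   4.3 107.7] n>= 2.2 turn [0.    0.001 0.007] n>= 0.0 q [-0.05  0.66  0.8   1.81 -0.58  0.92 -0.55] post-turn axes shift [ -0.8   4.4 107.7]
[(array([ 0.4889, -0.3237,  0.0835]), 0.62), (array([ 0.4344, -0.0351,  0.0722]), 0.52), (array([ 0.5044, -0.5086,  0.0025]), 0.27)]
[(array([ 0.5137, -0.3565,  0.0484]), 0.81)]
```

View pics/w1.png

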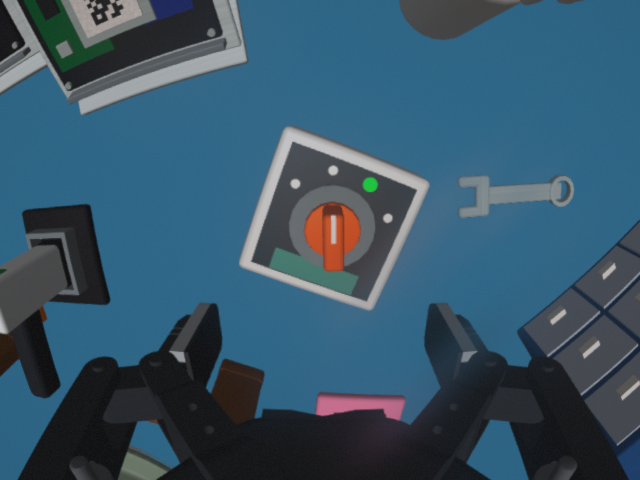

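The bar is in line with the tool, at pixel (333,240), with its stripe at the second dot. I descend, grip and turn by 0.7 clockwise, then let go.

```bash

python3 -m jog '[[[1,5,36,0,0,0,1],[0,0,36,0,0,0,1],[0,0,34,0,0,0,1],[0,0,0,0,0,0,0.4]]]' 30
python3 -m jog '[[[0,0,0,0,0,0,0],[0,0,0,0,0,0,0],[0,0,0,0,0,0,0],[0,0,0,0,0,0,0],[0,0,0,0,0,0,0]]]' 30
python3 -m jog '[[[0,0,0,0,0,0.1,0],[0,0,0,0,0,0.1,0],[0,0,0,0,0,0.1,0],[0,0,0,0,0,0.1,0]]]'
python3 -m jog '[[[0,0,0,0,0,0.1,0],[0,0,0,0,0,0.1,0],[0,0,0,0,0,0.1,0],[0,0,0,0,0,0.02,0],[0,0,0,0,0,0,0]]]'
```

```text
clock: 6.25
position: [0.4813, -0.321, 0.1388]
tool_rot: [-3.139, 0.004, 0.011]
force: [-0.2, 0.9, 0.8]
grip_width: 0.0733
finger_force: 0.0
clock: 6.75
position: [0.4831, -0.3231, 0.1434]
tool_rot: [3.139, -0.002, 0.009]
force: [-1.4, -2.6, 8.3]
grip_width: 0.0134
finger_force: 34.4
clock: 7.15
position: [0.483, -0.3235, 0.1434]
tool_rot: [3.139, -0.003, -0.396]
force: [-0.4, -9.2, 4.2]
grip_width: 0.0134
finger_force: 33.9
clock: 7.65
position: [0.4829, -0.3238, 0.1433]
tool_rot: [3.14, -0.004, -0.713]
force: [-1.1, -9.6, 5.6]
grip_width: 0.0133
finger_force: 34.2
```

```bash

python3 -m jog '[[[0,0,0,0,0,0,1],[0,0,0,0,0,0,1],[0,0,0,0,0,0,1],[0,0,0,0,0,0,1],[0,0,0,0,0,0,1]]]'
python3 -m jog '[[[0,0,-40,0,0,0,1],[0,0,-40,0,0,0,1],[0,0,-40,0,0,0,1],[0,0,-40,0,0,0,1],[0,0,0,0,0,0,1]]]'
python3 - <<'E'
from h import *
p=bot.grab_frame("wrist");cv2.imwrite("pics/w2.png",p["img"][:,:,::-1])
for q in("scanner_mid","cradle_seat","scan_window"): print(q,[(np.round(d["xyz"],4),round(d["conf"],2)) for d in bot.spot_point(q,p)])
t=bot.grab_frame("top")
cv2.imwrite("pics/c2.png",np.hstack([cv2.resize(p["img"][:,:,::-1],(400,300)),cv2.resize(t["img"][200:300,270:403,::-1],(400,300))]))
# handle direction from the dark handle: top end vs barrel, via region
for d in bot.trace("scanner_mid",t)[:3]:
    ys,xs=np.where(d["region"]); print(d["conf"],xs.mean(),ys.mean(),len(xs),cv2.minAreaRect(np.c_[xs,ys].astype(np.float32)))
for d in bot.trace("cradle_seat",t)[:3]:
    ys,xs=np.where(d["region"]); print("cr",d["conf"],xs.mean(),ys.mean(),len(xs),cv2.minAreaRect(np.c_[xs,ys].astype(np.float32)))
E
```

```text
clock: 8.15
position: [0.4826, -0.3218, 0.1419]
tool_rot: [-3.141, 0.0, -0.711]
force: [-0.6, -0.0, -0.2]
grip_width: 0.0837
finger_force: 0.0
clock: 8.65
position: [0.4833, -0.3231, 0.3064]
tool_rot: [-3.14, -0.006, -0.711]
force: [-0.7, -0.0, -0.9]
grip_width: 0.0852
finger_force: 0.0
scanner_mid [(array([ 0.2983, -0.2302,  0.0634]), 0.82), (array([ 0.5023, -0.5101, -0.0012]), 0.44)]
cradle_seat [(array([ 0.2226, -0.3593,  0.0123]), 0.88), (array([ 0.5045, -0.5074,  0.0018]), 0.61)]
scan_window [(array([ 0.3009, -0.2238,  0.0016]), 0.81), (array([0.317 , 0.1031, 0.0034]), 0.6)]
0.63 368.8379310344828 292.3103448275862 580 ((365.8853454589844, 292.7156066894531), (49.42383575439453, 15.995699882507324), 16.699243545532227)
0.42 354.1850236277717 166.55107233733187 2751 ((355.196533203125, 167.27743530273438), (48.658302307128906, 61.12699508666992), 81.25383758544922)
cr 0.66 422.0640465793304 325.9395924308588 1374 ((421.9146728515625, 326.10882568359375), (35.12699508666992, 41.03262710571289), 4.39870548248291)
cr 0.41 323.8051948051948 265.2597402597403 77 ((323.5, 265.0), (6.0, 11.0), 90.0)
```

View pics/c2.png

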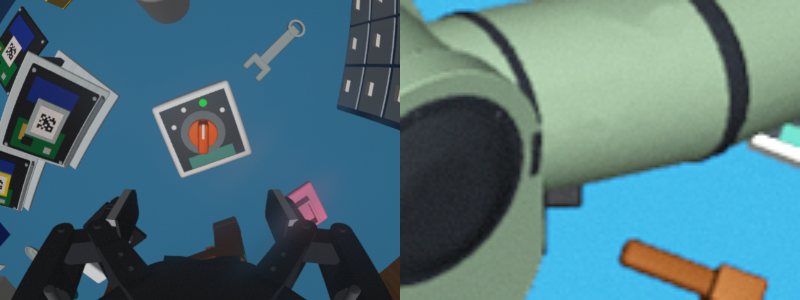

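The selector now points at green. Next I work out the stand, label and tote yaws from the first top picture.

```bash
cat >> h.py <<'E'
def ray(p,uv,z):
    K,R,t=p["intrinsics"],np.array(p["R"]),np.array(p["t"])
    C=-R.T@t; d=R.T@np.linalg.inv(K)@np.array([uv[0],uv[1],1.]); return C+d*(z-C[2])/d[2]
E
python3 - <<'E'
from h import *
t=bot.grab_frame("top")
def yaw(a,b,z):
    d=ray(t,b,z)-ray(t,a,z); return np.degrees(np.arctan2(d[1],d[0]))
for n,a,b,z in[("unit front",(263,192),(318,183),.03),("unit back",(253,138),(310,131),.125),("tote rim f",(122,180),(205,189),.11),("tote rim b",(136,91),(215,97),.11)]: print(n,yaw(a,b,z)+90)
img=cv2.imread("pics/top.png")
def rect(m,n,z,off):
    m2=np.zeros(m.shape,np.uint8); x0,x1,y0,y1=off; m2[y0:y1,x0:x1]=m[y0:y1,x0:x1]*255
    c=max(cv2.findContours(m2,0,2)[0],key=cv2.contourArea); r=cv2.boxPoints(cv2.minAreaRect(c))
    w=[ray(t,q,z) for q in r]; print(n,cv2.contourArea(c),r.round(1).tolist(),"centre",np.mean(w,0).round(4),[round(float(np.degrees(np.arctan2(*(w[i+1]-w[i])[[1,0]]))),1) for i in range(3)])
hsv=cv2.cvtColor(img,cv2.COLOR_BGR2HSV)
rect(hsv[...,2]<75,"foot",.012,(285,345,225,269)); rect(hsv[...,2]<75,"foot+handle",.05,(285,345,225,295))
rect((hsv[...,2]>150)&(hsv[...,1]<60),"tote",.08,(140,180,175,205))
rect((hsv[...,0]>20)&(hsv[...,0]<35)&(hsv[...,1]>120),"unit",.079,(270,302,145,178))
ys,xs=np.where(hsv[272:284,300:330,2]<75); print("handle", [xs[ys==k].mean()+300 for k in range(12)])
E
```

```text
unit front 10.78183339294094
unit back 8.501803265185544
tote rim f -5.143310266055138
tote rim b -3.4449397913827084
foot 1118.0 [[297.0, 233.0], [329.0, 233.0], [329.0, 268.0], [297.0, 268.0]] centre [ 0.437  -0.0347  0.012 ] [-88.8, -178.9, 91.2]
foot+handle 1238.0 [[297.0, 233.0], [329.0, 233.0], [329.0, 285.0], [297.0, 285.0]] centre [ 0.4071 -0.0359  0.05  ] [-88.8, -178.9, 91.3]
tote 495.5 [[145.10000610351562, 196.3000030517578], [147.10000610351562, 177.1999969482422], [177.89999389648438, 180.39999389648438], [175.8000030517578, 199.5]] centre [0.5974 0.4026 0.08  ] [-1.7, -95.0, 177.8]
unit 417.5 [[269.6000061035156, 150.6999969482422], [294.3999938964844, 146.60000610351562], [298.1000061035156, 168.5], [273.29998779296875, 172.60000610351562]] centre [0.6905 0.0546 0.079 ] [-79.0, -169.3, 101.0]
handle [np.float64(313.85714285714283), np.float64(314.0), np.float64(314.4), np.float64(314.1666666666667), np.float64(314.3333333333333), np.float64(314.1666666666667), np.float64(314.4), np.float64(314.5), np.float64(314.1666666666667), np.float64(314.4), np.float64(313.5), np.float64(313.5)]
```

```bash

python3 -m jog '[[[0,0,0,0,0,-0.146,1],[0,0,0,0,0,-0.146,1],[0,0,0,0,0,-0.146,1],[0,0,0,0,0,-0.146,1],[0,0,0,0,0,-0.146,1]]]'
python3 -m jog '[[[-9.3,-46,6,0,0,0,1],[-9.3,-46,6,0,0,0,1],[-9.3,-46,6,0,0,0,1]]]' >/dev/null
python3 -m jog '[[[-9.3,-46,6,0,0,0,1],[-9.3,-46,6,0,0,0,1],[0,-46,6,0,0,0,1],[0,0,0,0,0,0,1],[0,0,0,0,0,0,1]]]'
python3 - <<'E'
from h import *
plan([.437,-.039,.156],down(0.017))
p=bot.grab_frame("wrist");cv2.imwrite("pics/w3.png",p["img"][:,:,::-1])
for q in("scanner_mid","cradle_seat","scan_window","unit_label"): print(q,[(np.round(d["xyz"],4),round(d["conf"],2)) for d in bot.spot_point(q,p)])
E
```

```text
clock: 9.55
position: [0.4825, -0.3219, 0.3016]
tool_rot: [-3.142, 0.001, 0.025]
force: [-0.2, -0.7, 0.6]
grip_width: 0.0851
finger_force: 0.0
clock: 10.35
position: [0.4309, -0.0459, 0.2657]
tool_rot: [3.141, 0.0, 0.021]
force: [-0.5, -1.3, -0.4]
grip_width: 0.0855
finger_force: 0.0
t 10.35 shift [  6.3  -6.8 109.7] n>= 2.2 turn [0.    0.    0.004] n>= 0.0 q [-0.77  0.43  0.96  2.15 -0.5   0.8  -1.03] post-turn axes shift [  6.2  -6.8 109.7]
scanner_mid [(array([ 0.2992, -0.23  ,  0.0657]), 0.76)]
cradle_seat [(array([ 0.2231, -0.3581,  0.0148]), 0.68), (array([0.4144, 0.2477, 0.0005]), 0.51)]
scan_window [(array([ 0.2982, -0.2245, -0.0017]), 0.78), (array([0.3129, 0.1054, 0.0009]), 0.57)]
unit_label []
```

View pics/w3.png

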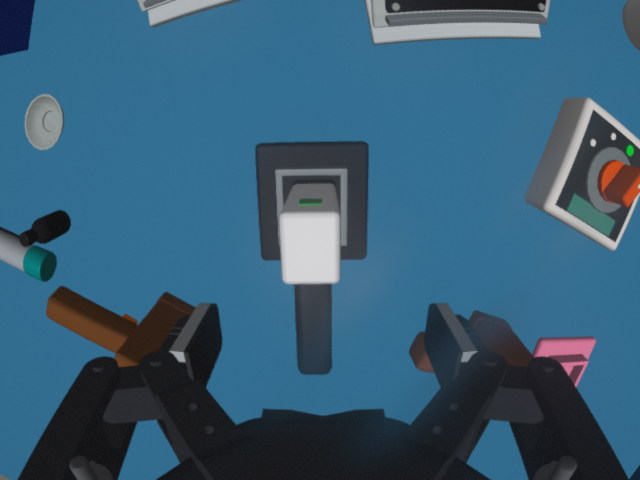

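The barrel is at (310,235), square to the tool and about 7 mm to the left of the finger midline. I apply the correction, descend, grip and lift.

```bash

python3 -m jog '[[[6,-7,10,0,0,0,1],[0,0,33,0,0,0,1],[0,0,33,0,0,0,1],[0,0,34,0,0,0,1],[0,0,0,0,0,0,1]]]' 50
python3 -m jog '[[[0,0,0,0,0,0,0.3],[0,0,0,0,0,0,0.1],[0,0,0,0,0,0,0],[0,0,0,0,0,0,0],[0,0,0,0,0,0,0]]]' 50
```

```text
clock: 11.1
position: [0.4355, -0.04, 0.1528]
tool_rot: [3.141, 0.005, 0.017]
force: [-0.1, 0.1, 1.1]
grip_width: 0.0854
finger_force: 0.0
clock: 11.6
position: [0.4374, -0.0395, 0.1569]
tool_rot: [-3.141, -0.002, 0.019]
force: [-0.3, 0.6, 13.2]
grip_width: 0.0352
finger_force: 49.3
```

```bash

python3 -m jog '[[[0,0,-15,0,0,0,0],[0,0,-25,0,0,0,0],[0,0,-35,0,0,0,0],[0,0,-40,0,0,0,0],[0,0,-35,0,0,0,0]]]'
python3 - <<'E'
from h import *
lab=np.array([.686,.048,.079]); n=Ro.from_euler("ZY",[10.3,-36],degrees=True)
R=n*Ro.from_euler("x",np.pi); plan(lab+n.apply([0,0,.234]),R); print(lab+n.apply([0,0,.234]))
E
```

```text
clock: 12.1
position: [0.4365, -0.0399, 0.308]
tool_rot: [-3.141, -0.0, 0.018]
force: [1.6, 0.6, -2.0]
grip_width: 0.0353
finger_force: 51.0
t 12.1 shift [115.3 -61.2  39.7] n>= 2.7 turn [ 0.05   0.627 -0.156] n>= 4.3 q [-0.86  0.38  1.05  2.09 -0.42  0.9  -1.12] post-turn axes shift [ 76.7 -41.9 104.8]
[0.55067473 0.02340723 0.26830998]
```

```bash

python3 -m jog '[[[0,0,0,0.01,0.125,-0.031,0],[0,0,0,0.01,0.125,-0.031,0],[0,0,0,0.01,0.125,-0.031,0],[0,0,0,0.01,0.125,-0.031,0],[0,0,0,0.01,0.125,-0.031,0]]]'
python3 - <<'E'
from h import *
lab=np.array([.686,.048,.079]); n=Ro.from_euler("ZY",[10.3,-36],degrees=True)
R=n*Ro.from_euler("x",np.pi); plan(lab+n.apply([0,0,.234]),R)
p=bot.grab_frame("wrist");cv2.imwrite("pics/w4.png",p["img"][:,:,::-1])
for q in("scanner_mid","unit_label"): print(q,[(np.round(d["xyz"],4),round(d["conf"],2)) for d in bot.spot_point(q,p)])
E
```

```text
clock: 12.6
position: [0.4371, -0.0358, 0.3067]
tool_rot: [-3.118, -0.548, 0.156]
force: [0.4, 0.5, -2.7]
grip_width: 0.0356
finger_force: 51.1
t 12.6 shift [ 83.6 -38.5  97. ] n>= 2.7 turn [-0.011  0.08  -0.021] n>= 0.6 q [-0.66  0.08  0.73  2.4  -0.89  0.23 -0.53] post-turn axes shift [ 76.4 -37.9 103. ]
scanner_mid [(array([0.3113, 0.1074, 0.061 ]), 0.92)]
unit_label [(array([0.6832, 0.0479, 0.0794]), 0.81)]
```

```bash

python3 -m jog '[[[21,-9.5,24,0,0,0,0],[21,-9.5,24,0,0,0,0],[21,-9.5,24,0,0,0,0],[20,-9.5,24,0,0,0,0],[0,0,0,-0.01,0.08,-0.02,0]]]'
python3 - <<'E'
from h import *
lab=np.array([.685,.048,.079]); n=Ro.from_euler("ZY",[10.3,-36],degrees=True)
R=n*Ro.from_euler("x",np.pi); plan(lab+n.apply([0,0,.234]),R)
p=bot.grab_frame("wrist");cv2.imwrite("pics/w4.png",p["img"][:,:,::-1])
for q in("scanner_mid","scan_window","unit_label"): print(q,[(np.round(d["xyz"],4),round(d["conf"],2)) for d in bot.spot_point(q,p)])
E
```

```text
clock: 13.25
position: [0.5598, 0.0242, 0.2811]
tool_rot: [-3.138, -0.591, 0.183]
force: [1.2, -0.7, -2.5]
grip_width: 0.0357
finger_force: 51.3
t 13.25 shift [-15.5  -1.1   5.1] n>= 0.3 turn [-0.006  0.037  0.003] n>= 0.3 q [-0.44  0.32  0.37  2.19 -1.26  0.16 -0.3 ] post-turn axes shift [-15.7  -1.1   4.5]
scanner_mid [(array([ 0.4836, -0.3232,  0.0834]), 0.66)]
scan_window []
unit_label [(array([0.684 , 0.0469, 0.0797]), 0.58)]
```

View pics/w4.png

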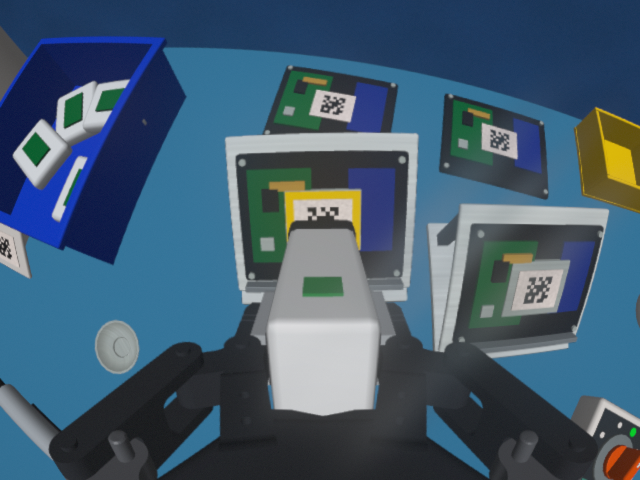

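The module with the yellow-edged label is directly ahead of the nose, with the label at (323,215). The neighbouring stand has the plain label. I make a small correction and hold.

```bash

python3 -m jog '[[[-7,0,5,0,0,0,0],[0,0,0,0,0,0,0],[0,0,0,0,0,0,0],[0,0,0,0,0,0,0]]]'
cat >> h.py <<'E'
def err(lab,yaw,tilt,L=.234):
    p,r,s=cur(); n=Ro.from_euler("ZY",[yaw,-tilt],degrees=True)
    print("spot err mm",n.inv().apply(p+r.apply([0,0,L])-lab).round(4)*1e3,"angle",np.arccos(-r.apply([0,0,1])@n.apply([0,0,1])).round(3),"correct (tool)",(r.inv().apply(lab-p-r.apply([0,0,L]))*1e3).round(1),"q",np.round(s["qpos"],2))
E
python3 -c "
from h import *
err(np.array([.685,.048,.079]),10.3,36)"
```

```text
clock: 13.85
position: [0.5561, 0.0198, 0.2807]
tool_rot: [-3.135, -0.59, 0.177]
force: [-0.0, -0.1, -1.8]
grip_width: 0.0353
finger_force: 51.6
spot err mm [ 2.8 -3.4  6.9] angle 0.039 correct (tool) [-2.6 -3.3  7. ] q [-0.42  0.32  0.36  2.2  -1.26  0.16 -0.29]
```

```bash

python3 -m jog '[[[-2,-3,5,0,0,0,0],[0,0,0,0,0,0,0],[0,0,0,0,0,0,0],[0,0,0,0,0,0,0],[0,0,0,0,0,0,0]]]' >/dev/null
python3 -m jog '[[[0,0,0,0,0,0,0],[0,0,0,0,0,0,0],[0,0,0,0,0,0,0],[0,0,0,0,0,0,0],[0,0,0,0,0,0,0]]]' >/dev/null
python3 -m jog '[[[0,0,0,0,0,0,0],[0,0,0,0,0,0,0],[0,0,0,0,0,0,0],[0,0,0,0,0,0,0],[0,0,0,0,0,0,0]]]'
python3 -c "
from h import *
err(np.array([.685,.048,.079]),10.3,36)
lab=np.array([.593,.4005,.081])
for sp in (0,30,-30,60):
  n=Ro.from_euler('ZYZ',[-4.5,-42,sp],degrees=True); print(sp,lab+n.apply([0,0,.234])); plan(lab+n.apply([0,0,.234]),n*Ro.from_euler('x',np.pi))
s=bot.grab_frame('scene'); print([(np.round(d['xyz'],4),round(d['conf'],2)) for d in bot.spot_point('scan_window',s)+bot.spot_point('scanner_mid',s)])
"
```

```text
clock: 15.35
position: [0.5577, 0.0228, 0.278]
tool_rot: [-3.134, -0.586, 0.177]
force: [-0.1, -0.0, -2.2]
grip_width: 0.0357
finger_force: 51.7
spot err mm [ 2.  -0.5  3.5] angle 0.043 correct (tool) [-1.9 -0.5  3.6] q [-0.43  0.33  0.36  2.2  -1.26  0.16 -0.3 ]
0 [0.43690611 0.41278486 0.25489589]
t 15.35 shift [ -54.5 -405.2   -5.3] n>= 8.2 turn [-0.165  0.147  0.202] n>= 2.0 q [-0.43  0.33  0.36  2.2  -1.26  0.16 -0.3 ] post-turn axes shift [-127.7 -379.3  -83.8]
30 [0.43690611 0.41278486 0.25489589]
t 15.35 shift [ -54.5 -405.2   -5.3] n>= 8.2 turn [-0.198  0.1   -0.32 ] n>= 2.6 q [-0.43  0.33  0.36  2.2  -1.26  0.16 -0.3 ] post-turn axes shift [  79.1 -392.3  -83.8]
-30 [0.43690611 0.41278486 0.25489589]
t 15.35 shift [ -54.5 -405.2   -5.3] n>= 8.2 turn [-0.123  0.189  0.723] n>= 5.1 q [-0.43  0.33  0.36  2.2  -1.26  0.16 -0.3 ] post-turn axes shift [-300.2 -264.6  -83.8]
60 [0.43690611 0.41278486 0.25489589]
t 15.35 shift [ -54.5 -405.2   -5.3] n>= 8.2 turn [-0.222  0.047 -0.841] n>= 5.8 q [-0.43  0.33  0.36  2.2  -1.26  0.16 -0.3 ] post-turn axes shift [ 264.6 -300.2  -83.8]
[(array([0.6362, 0.0402, 0.1542]), 0.93), (array([0.3127, 0.1092, 0.0026]), 0.86), (array([ 0.2971, -0.2236,  0.0018]), 0.83), (array([4.137e-01, 2.475e-01, 4.000e-04]), 0.49), (array([0.6013, 0.0339, 0.2058]), 0.85), (array([ 0.3002, -0.2277,  0.0576]), 0.69), (array([0.3092, 0.1099, 0.0585]), 0.68), (array([0.5932, 0.4013, 0.0811]), 0.37)]
```

```bash

python3 -m jog '[[[-5,-30,-5,0,0,0,0],[-6,-42,-3,0,0,0,0],[-6,-42,0,0,0,0,0],[-6,-42,0,0,0,0,0],[-6,-42,0,0,0,0,0]]]'
python3 -m jog '[[[-6,-42,0,0,0,0,0],[-6,-42,0,0,0,0,0],[-6,-42,0,0,0,0,0],[-6,-42,0,0,0,0,0],[-5,-35,0,0,0,0,0]]]'
python3 -c "
from h import *
lab=np.array([.593,.4005,.081]);err(lab,-4.5,42)
for sp in (0,30):
  n=Ro.from_euler('ZYZ',[-4.5,-42,sp],degrees=True); plan(lab+n.apply([0,0,.234]),n*Ro.from_euler('x',np.pi))
p=bot.grab_frame('wrist');print([(np.round(d['xyz'],4),round(d['conf'],2)) for d in bot.spot_point('tote_label',p)])
"
```

```text
clock: 16.0
position: [0.5185, 0.1503, 0.2772]
tool_rot: [-3.134, -0.571, 0.177]
force: [1.1, 0.8, -3.6]
grip_width: 0.0354
finger_force: 51.7
clock: 16.5
position: [0.4602, 0.3376, 0.2628]
tool_rot: [-3.134, -0.569, 0.18]
force: [0.5, -1.0, -2.5]
grip_width: 0.0355
finger_force: 51.6
spot err mm [-14.8 -39.2  -7.4] angle 0.232 correct (tool) [ 21.6 -36.4  -4.1] q [-1.67  0.69  1.14  2.16 -1.2   0.32 -1.09]
t 16.5 shift [-12.2 -78.1   2.1] n>= 1.6 turn [-0.164  0.164  0.205] n>= 2.1 q [-1.67  0.69  1.14  2.16 -1.2   0.32 -1.09] post-turn axes shift [-26.9 -73.1 -13.6]
t 16.5 shift [-12.2 -78.1   2.1] n>= 1.6 turn [-0.202  0.116 -0.316] n>= 2.6 q [-1.67  0.69  1.14  2.16 -1.2   0.32 -1.09] post-turn axes shift [ 13.2 -76.8 -13.6]
[(array([0.5931, 0.397 , 0.0773]), 0.65), (array([ 0.432 , -0.0353,  0.0103]), 0.63)]
```

```bash

python3 -m jog '[[[-4,-26,1,0,0,0,0],[-4,-26,1,0,0,0,0],[-4,-26,0,0,0,0,0],[0,0,0,0,0,0,0]]]'
python3 -m jog '[[[0,0,0,-0.06,0.05,0,0],[0,0,0,-0.06,0.05,0,0],[0,0,0,-0.06,0.05,0,0],[0,0,0,0,0,0,0]]]'
python3 -c "
from h import *
lab=np.array([.593,.3995,.080]);err(lab,-4.5,42)
"
```

```text
clock: 17.0
position: [0.4372, 0.4133, 0.2543]
tool_rot: [-3.135, -0.568, 0.183]
force: [0.2, -1.4, -2.8]
grip_width: 0.0354
finger_force: 51.9
clock: 17.4
position: [0.4379, 0.4107, 0.2538]
tool_rot: [2.952, -0.718, 0.2]
force: [0.1, -0.0, -2.0]
grip_width: 0.0353
finger_force: 52.0
spot err mm [ 2.  -1.8 -0.8] angle 0.006 correct (tool) [-1.6 -2.1 -0.8] q [-1.91  1.07  1.36  2.06 -1.09  0.44 -1.51]
```

Aimed within about 2 mm, so I hold and then check the position from the scene camera.

```bash

python3 -m jog '[[[0,0,0,0,0,0,0],[0,0,0,0,0,0,0],[0,0,0,0,0,0,0],[0,0,0,0,0,0,0],[0,0,0,0,0,0,0]]]' >/dev/null
python3 -m jog '[[[0,0,0,0,0,0,0],[0,0,0,0,0,0,0],[0,0,0,0,0,0,0],[0,0,0,0,0,0,0],[0,0,0,0,0,0,0]]]' >/dev/null
python3 -m jog '[[[0,0,0,0,0,0,0],[0,0,0,0,0,0,0],[0,0,0,0,0,0,0]]]'
python3 -c "
from h import *
lab=np.array([.593,.3995,.080]);err(lab,-4.5,42)
s=bot.grab_frame('scene');w=bot.grab_frame('wrist')
cv2.imwrite('pics/s5.png',np.hstack([cv2.resize(s['img'][:,:,::-1],(400,300)),cv2.resize(w['img'][:,:,::-1],(400,300))]))
for q in('scan_window','scanner_mid','tote_label'): print(q,[(np.round(d['xyz'],4),round(d['conf'],2)) for d in bot.spot_point(q,s)[:3]])
plan([.437,-.039,.30],down(.018))
"
```

```text
clock: 18.7
position: [0.4386, 0.41, 0.2552]
tool_rot: [2.959, -0.718, 0.194]
force: [-0.3, -0.5, -2.5]
grip_width: 0.0355
finger_force: 51.9
spot err mm [ 3.1 -1.9 -0.2] angle 0.004 correct (tool) [-2.7 -2.5 -0.2] q [-1.91  1.07  1.36  2.06 -1.09  0.44 -1.5 ]
scan_window [(array([0.3149, 0.1068, 0.0017]), 0.97), (array([ 0.295 , -0.2246,  0.0009]), 0.82), (array([0.5358, 0.4044, 0.146 ]), 0.66)]
scanner_mid [(array([0.3094, 0.1087, 0.0596]), 0.81), (array([ 0.3004, -0.2271,  0.0583]), 0.59)]
tote_label [(array([0.5931, 0.405 , 0.0804]), 0.75)]
t 18.95 shift [-36.8 449.6 -10.1] n>= 9.0 turn [ 0.111 -0.729  0.102] n>= 5.0 q [-1.91  1.07  1.36  2.06 -1.09  0.44 -1.5 ] post-turn axes shift [ -9.7 448.9 -44.8]
```

View pics/s5.png

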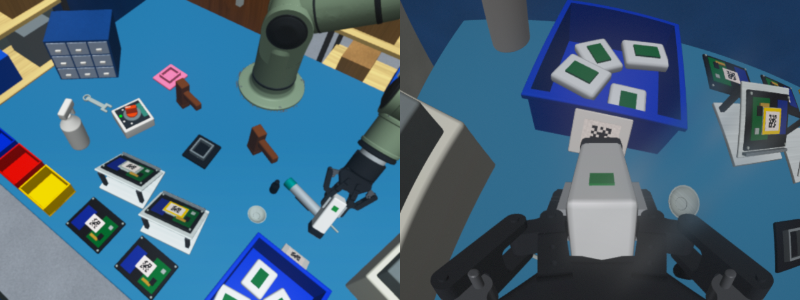

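Both labels were in line with the nose and held. The empty stand is now visible, so I measure it while straightening up.

```bash

python3 -m jog '[[[0,0,-10,0.02,-0.12,0.017,0],[0,0,-10,0.02,-0.12,0.017,0],[0,0,-10,0.02,-0.12,0.017,0],[0,0,-10,0.02,-0.12,0.017,0],[0,0,-10,0.02,-0.12,0.017,0]]]'
python3 -m jog '[[[0,0,0,0.02,-0.12,0.017,0],[0,0,0,0,0,0,0]]]'
python3 -c "
from h import *
for c in('scene','top'):
  s=bot.grab_frame(c)
  print(c,[(np.round(d['xyz'],4),round(d['conf'],2)) for d in bot.spot_point('cradle_seat',s)[:3]])
  for d in bot.trace('cradle_seat',s)[:3]:
    ys,xs=np.where(d['region']); r=cv2.boxPoints(cv2.minAreaRect(np.c_[xs,ys].astype(np.float32))); w=[ray(s,q,.012) for q in r]
    print(len(xs),np.mean(w,0).round(4),[round(float(np.degrees(np.arctan2(*(w[i+1]-w[i])[[1,0]]))),1) for i in range(3)])
plan([.437,-.039,.30],down(.018))
"
```

```text
clock: 19.45
position: [0.4151, 0.412, 0.2996]
tool_rot: [3.13, -0.124, 0.039]
force: [0.5, 1.0, -3.9]
grip_width: 0.0356
finger_force: 51.8
clock: 19.65
position: [0.4174, 0.4107, 0.2996]
tool_rot: [-3.131, -0.007, 0.018]
force: [-0.7, -0.6, -2.6]
grip_width: 0.0353
finger_force: 51.8
scene [(array([ 0.2248, -0.3555,  0.0107]), 0.95), (array([ 0.4386, -0.0372,  0.0132]), 0.92)]
1188 [ 0.2232 -0.3528  0.012 ] [177.2, 68.0, -4.6]
1952 [ 0.4368 -0.0352  0.012 ] [-175.2, 83.9, 2.5]
top [(array([ 0.438 , -0.0383,  0.0147]), 0.75), (array([ 0.2216, -0.3598,  0.0109]), 0.66), (array([0.4174, 0.4103, 0.1544]), 0.29)]
1265 [ 0.4385 -0.0331  0.012 ] [-88.8, -178.9, 91.2]
1363 [ 0.2239 -0.3527  0.012 ] [-4.4, -93.0, 175.0]
t 19.95 shift [ 12.  451.9  -5. ] n>= 9.0 turn [-0.007 -0.009  0.005] n>= 0.1 q [-1.61  0.84  1.27  1.76 -0.87  1.21 -1.64] post-turn axes shift [ 14.3 451.8  -1.9]
```

```bash

python3 -m jog '[[[1,30,0,-0.007,-0.009,0,0],[1.3,42,0,0,0,0,0],[1.3,42,0,0,0,0,0],[1.3,42,0,0,0,0,0],[1.3,42,0,0,0,0,0]]]' >/dev/null
python3 -m jog '[[[1.3,42,0,0,0,0,0],[1.3,42,0,0,0,0,0],[1.3,42,0,0,0,0,0],[1.3,42,0,0,0,0,0],[1.3,42,0,0,0,0,0]]]' >/dev/null
python3 -m jog '[[[1.5,44,0,0,0,0,0],[0,0,0,0,0,0,0],[0,0,0,0,0,0,0],[0,0,0,0,0,0,0]]]'
python3 -c "
from h import *
plan([.437,-.0395,.20],down(.018))
p,r,s=cur()
c=bot.grab_frame('scene'); print([(np.round(d['xyz'],4),round(d['conf'],2)) for d in bot.spot_point('scan_window',c)[:3]])
w=bot.grab_frame('wrist'); print([(np.round(d['xyz'],4),round(d['conf'],2)) for d in bot.spot_point('cradle_seat',w)[:3]])
"
```

```text
clock: 21.35
position: [0.4393, -0.0386, 0.2976]
tool_rot: [-3.141, 0.001, 0.023]
force: [-0.1, 0.7, -2.1]
grip_width: 0.0356
finger_force: 51.8
t 21.35 shift [-2.2  0.9 97.6] n>= 2.0 turn [-0.001  0.001  0.005] n>= 0.0 q [-0.94  0.55  1.26  2.1  -0.64  0.97 -0.87] post-turn axes shift [-2.3  0.8 97.6]
[(array([ 0.296 , -0.2265,  0.0013]), 0.69), (array([ 0.3115,  0.1085, -0.0005]), 0.65), (array([ 0.4368, -0.0367,  0.1523]), 0.59)]
[(array([ 0.4302, -0.033 ,  0.0115]), 0.95), (array([ 0.2237, -0.3595,  0.0135]), 0.76)]
```

```bash

python3 -m jog '[[[-2,1,30,0,0,0.005,0],[0,0,40,0,0,0,0],[0,0,40,0,0,0,0],[0,0,0,0,0,0,0]]]'
python3 -c "
from h import *
for i in range(4): plan([.4372,-.0395,.157],down(.018)); bot.grab_frame('top')
w=bot.grab_frame('scene');cv2.imwrite('pics/w6.png',cv2.resize(w['img'][170:290,250:410,::-1],(800,600),interpolation=cv2.INTER_CUBIC))
"
```

```text
clock: 21.95
position: [0.4357, -0.0399, 0.185]
tool_rot: [-3.141, 0.006, 0.017]
force: [-0.1, -0.6, -1.9]
grip_width: 0.0356
finger_force: 51.8
t 21.95 shift [ 1.7 -0.3 28. ] n>= 0.6 turn [-0.001  0.006 -0.001] n>= 0.0 q [-0.73  0.67  0.98  2.21 -0.88  0.74 -0.69] post-turn axes shift [ 1.5 -0.3 28. ]
t 22.0 shift [ 0.8 -1.  30.3] n>= 0.6 turn [-0.001  0.004 -0.002] n>= 0.0 q [-0.74  0.67  0.98  2.2  -0.88  0.74 -0.7 ] post-turn axes shift [ 0.6 -1.1 30.3]
t 22.05 shift [-0.1 -1.3 31.6] n>= 0.6 turn [-0.001  0.001 -0.002] n>= 0.0 q [-0.74  0.67  0.99  2.2  -0.88  0.74 -0.7 ] post-turn axes shift [-0.1 -1.3 31.6]
t 22.1 shift [-0.6 -1.2 32.2] n>= 0.6 turn [-0.001 -0.    -0.002] n>= 0.0 q [-0.74  0.67  0.99  2.2  -0.88  0.74 -0.7 ] post-turn axes shift [-0.6 -1.3 32.2]
```

View pics/w6.png

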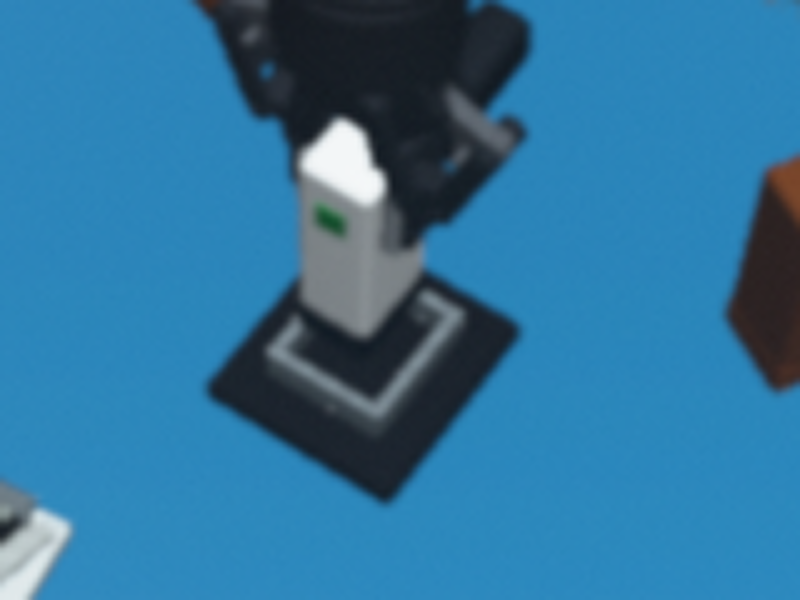

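The scanner hangs upright just above the rim opening, with its nose at (340,330) and centred over the frame. I lower it 29 mm, then settle it gently while watching the force.

```bash

python3 -m jog '[[[0,-1,8,0,0,0,0],[0,0,8,0,0,0,0],[0,0,8,0,0,0,0],[0,0,5,0,0,0,0],[0,0,0,0,0,0,0]]]'
python3 -m jog '[[[0,0,1.5,0,0,0,0],[0,0,0,0,0,0,0],[0,0,0,0,0,0,0]]]'
```

```text
clock: 22.7
position: [0.4369, -0.0396, 0.1582]
tool_rot: [-3.14, 0.002, 0.016]
force: [0.7, -0.3, -2.2]
grip_width: 0.0353
finger_force: 52.0
clock: 23.0
position: [0.4373, -0.0394, 0.1574]
tool_rot: [-3.14, 0.001, 0.017]
force: [1.1, 0.7, -2.0]
grip_width: 0.0357
finger_force: 52.0
```

```bash

python3 -m jog '[[[0,0,1,0,0,0,0],[0,0,0,0,0,0,0],[0,0,0,0,0,0,0]]]'
python3 -m jog '[[[0,0,1,0,0,0,0],[0,0,0,0,0,0,0],[0,0,0,0,0,0,0]]]'
```

```text
clock: 23.3
position: [0.4374, -0.0393, 0.1569]
tool_rot: [-3.139, 0.0, 0.017]
force: [-3.3, 3.6, 17.9]
grip_width: 0.0353
finger_force: 54.1
clock: 23.6
position: [0.4376, -0.0392, 0.1566]
tool_rot: [-3.138, -0.001, 0.017]
force: [-9.5, 7.3, 47.5]
grip_width: 0.0356
finger_force: 57.8
```

It has contact at the same height as at pick-up, so it is seated. I relieve the pressure, release and retreat upward.

```bash

python3 -m jog '[[[0,0,-1.5,0,0,0,0],[0,0,0,0,0,0,0],[0,0,0,0,0,0,0.6],[0,0,0,0,0,0,0.8],[0,0,0,0,0,0,1]]]'
python3 -m jog '[[[0,0,0,0,0,0,1],[0,0,0,0,0,0,1],[0,0,-15,0,0,0,1],[0,0,-30,0,0,0,1],[0,0,-40,0,0,0,1]]]'
python3 -m jog '[[[0,0,-40,0,0,0,1],[0,0,-30,0,0,0,1],[0,0,0,0,0,0,1],[0,0,0,0,0,0,1],[0,0,0,0,0,0,1]]]'
python3 -c "
from h import *
c=bot.grab_frame('scene')
for q in('scan_window','scanner_mid','mode_grip'): print(q,[(np.round(d['xyz'],4),round(d['conf'],2)) for d in bot.spot_point(q,c)[:3]])
cv2.imwrite('pics/w7.png',cv2.resize(c['img'][130:290,170:383,::-1],(800,600),interpolation=cv2.INTER_CUBIC))
"
```

```text
clock: 24.1
position: [0.4372, -0.0395, 0.1567]
tool_rot: [-3.14, 0.001, 0.017]
force: [-0.2, -0.2, -0.9]
grip_width: 0.0772
finger_force: 0.0
clock: 24.6
position: [0.4366, -0.0398, 0.2422]
tool_rot: [-3.141, 0.003, 0.016]
force: [0.3, 0.8, 0.9]
grip_width: 0.0852
finger_force: 0.0
clock: 25.1
position: [0.437, -0.0395, 0.3111]
tool_rot: [-3.14, 0.002, 0.017]
force: [-0.1, 0.2, 0.1]
grip_width: 0.0852
finger_force: 0.0
scan_window [(array([ 0.2981, -0.2251, -0.0005]), 0.72), (array([ 0.4345, -0.0388,  0.0105]), 0.65), (array([ 3.156e-01,  1.065e-01, -2.000e-04]), 0.64)]
scanner_mid [(array([0.3106, 0.1057, 0.0607]), 0.82), (array([ 0.299 , -0.2286,  0.0611]), 0.76), (array([ 0.4361, -0.0357,  0.0699]), 0.57)]
mode_grip [(array([ 0.4789, -0.3258,  0.0826]), 0.83)]
```

View pics/w7.png

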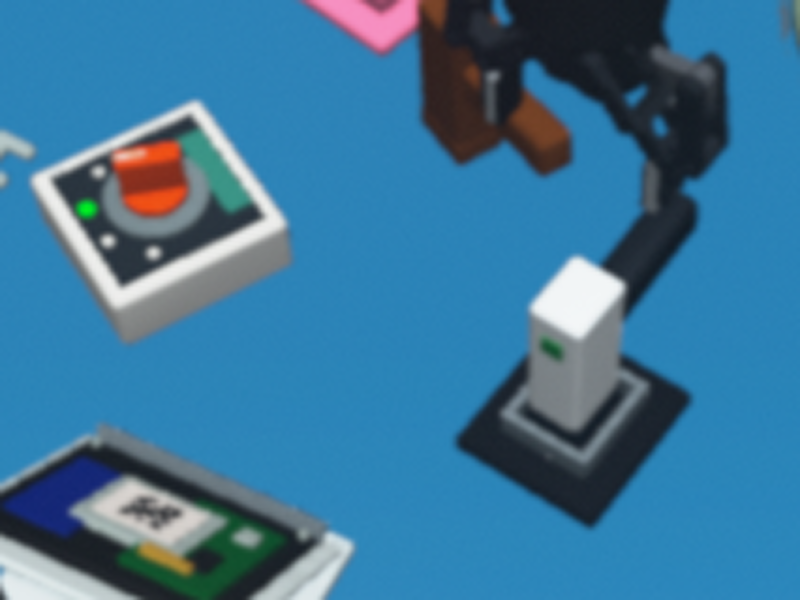

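The scanner stands upright in its stand at (575,340), and the selector bar is parallel to the line to the green dot at (87,208). The gripper is clear, so I hand the job in.

```bash
python3 -c "
from workcell import bot
print(bot.job_done())"
```

```text
the job is handed in; nothing more can be done
None
```

I handed the job in at about 25 s: the selector is on green, the yellow-edged label and then the tote label were each aimed at and held for over a second, and the scanner stands nose down in its stand, let go; no verdict was returned.

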